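# Set out two specimens from the gravity dispenser

## Task

Draw the lowest specimen box out of the front of the dispenser, so that the stack drops down, and lay it flat in the left bay of the comparison board (left as seen from the robot), pushed fully home against the back stop. Then draw out the box that has dropped to the bottom and lay it in the right bay in the same way. Set the boxes down without dropping them, leave the other three stacked in the dispenser and leave the other things on the table alone.

Things in the scene. Friction and masses are not known exactly. Their poses are not given: they have to be found in the camera images.
- dispenser: Gravity dispenser: fixed upright plywood magazine, 176 mm high, base plate 125 x 120 x 6 mm. Origin: centre of its underside, on the table. x points from its open front to its back wall, y left, z up. Side walls (53 mm clear between, 5 mm thick) cover only x = -8 to 41 mm, the back wall's inner face is at x = 36.5 mm. Boxes are centred on x = y = 0; their sides are bare from x = -35 to -8 mm.
- dispenser_floor (a point): Centre of the underside of the lowest stored box, 22 mm above the table, on a straight runway 36 mm wide (y), level, reaching from x = -130 to 43 mm; axes as the dispenser's. The lowest box can be pinched across its 50 mm width at its front end by a tilted tool and slides out to -x along the runway, where it can be left and taken again; the strip and the boxes above block a vertical tool at the stack.
- strip_foot (a point): Lower end of the flat metal strip hanging in front of the stack, 18 mm wide (y), 4 mm thick (x = -40.5 to -36.5 mm of the dispenser); this point is on its centre line, 53 mm above the table, 31 mm above the floor of the stack. It reaches up to a metal bridge at 176 mm and holds back every box but the lowest, which passes under it.
- board: Comparison board: fixed grey plastic plate 110 (x) x 225 (y) x 12 mm. Origin: centre of its underside, on the table. x points away from its open front, y left, z up. Two open-fronted bays centred on y = +57.5 and -57.5 mm: each a back stop (face at x = 45.5 mm) and two side fences (4 mm thick, 56 mm clear between, x = 22.5 to 45.5 mm), all 10 mm high above the plate.
- bay_left (a point): Where the centre of a box lies when it is fully home in the left bay (left as seen from the robot, the +y one of the board): 13 mm above the plate's top, 25 mm above the table. Axes as the board's: x towards the back stop, y left, z up.
- bay_right (a point): The same point for the right bay (the board's -y one).
- box1_center (a point): Centre of a closed specimen box, the lowest in the dispenser at the start. All five are alike: rigid, 70 (x) x 50 (y) x 26 mm (z), white lower half and clear lid with small bones inside, 50 to 100 g; x along the 70 mm length, z up. They lie loose on one another, 26 mm apart.
- box2_center (a point): Centre of a closed specimen box, the second from the bottom at the start. All five are alike: rigid, 70 (x) x 50 (y) x 26 mm (z), white lower half and clear lid with small bones inside, 50 to 100 g; x along the 70 mm length, z up. They lie loose on one another, 26 mm apart.
- box3_center (a point): Centre of a closed specimen box, the third from the bottom. All five are alike: rigid, 70 (x) x 50 (y) x 26 mm (z), white lower half and clear lid with small bones inside, 50 to 100 g; x along the 70 mm length, z up. They lie loose on one another, 26 mm apart.
- box4_center (a point): Centre of a closed specimen box, the fourth from the bottom. All five are alike: rigid, 70 (x) x 50 (y) x 26 mm (z), white lower half and clear lid with small bones inside, 50 to 100 g; x along the 70 mm length, z up. They lie loose on one another, 26 mm apart.
- box5_center (a point): Centre of a closed specimen box, the top one. All five are alike: rigid, 70 (x) x 50 (y) x 26 mm (z), white lower half and clear lid with small bones inside, 50 to 100 g; x along the 70 mm length, z up. They lie loose on one another, 26 mm apart.
- magnifier: Loose hand magnifier lying flat, 120 mm long, 9 mm high; a bystander to be left alone. Origin at its underside.
- tweezers: Loose red plastic tweezers lying flat, 120 mm long, 9 mm high; a bystander to be left alone. Origin at its underside.
- eraser: Loose white eraser, 55 x 22 x 12 mm; a bystander to be left alone. Origin at its underside.
- specimen_jar: Loose glass jar, 64 mm across, 90 mm high, beyond or beside the work; a bystander to be left alone. Origin at its underside.
- glue_stick: Loose white stick lying down, about 100 mm long, 22 mm across, beyond or beside the work; a bystander to be left alone. Origin at its underside.
There are look-alikes about, which are no part of the job. What is shaped like the dispenser but green is not meant.

How it is judged:
By the outcome, as a careful person would: the job done as asked, in the order asked, and still so for the second after the job is handed in, with the robot touching nothing.
It also fails if it takes over 72 s, if anything falls off the work surface, if the arm or the gripper's body presses on something with over 40 N, if the wrist force passes 120 N, or if a joint passes its speed limit or range.

## Robot

A 6-joint arm with a two-finger parallel gripper is mounted at the origin on the work surface. World frame = base frame: x ahead of the robot, y to its left, z up, the work surface at z = 0. Lengths are in m, angles in rad, forces in N, time in s.
With the tool pointing down it reaches from about 0.25 to 0.775 m from the base axis. Payload 4 kg.
Tool frame: the origin (TCP) lies at the very end of the fingers, on their centre line; the grasp point (between the pads) lies 19 mm behind it; z points along the fingers, y is the line along which they close (so a half turn about z gives the same grasp; the last joint's range is limited). The gripper opens to 94 mm and grips with 3 to 60 N. Pads are 16 mm wide; open, the fingers measure 119 mm over their backs; the gripper's body (75 mm by 177 mm) begins 78 mm behind the grasp point.
Start: joints at [-1.406, 0.087, 1.371, -0, 1.684, -0.103], TCP at [0.146, -0.53, 0.206] pointing down, gripper open.
Joint ranges: [-3.1, 3.1], [-0.76, 2.03], [0.27, 2.55], [-1.08, 4.22], [0.17, 2.65], [-2.57, 2.57]. Speed limits (rad/s): [2.79, 2.79, 3.14, 3.14, 3.14, 3.14].

## Interface

Orientations are given as [roll, pitch, yaw] about the fixed x, y, z axes, in that order (R = Rz(yaw) Ry(pitch) Rx(roll)).
In Python, from bench import robot gives the robot as it stands. The module is installed in compiled form; this text tells all that it offers.
- The arm moves only by the tool move_arm, never from a script. Its argument "deltas" is one flat list of numbers, 7 for each row, row after row: the turn, a rotation vector about the tool's x, y, z in rad, then the shift along the tool's x, y, z in cm, then the closure, from -1 (fully open) to 1 (shut). A call has 1 to 8 rows; each row is the pose to reach, as a shift and turn from the pose commanded when the call began, along the tool's axes at that moment; what a row does not reach only later rows make up. A row lasts 1/10 s, in which the tool goes at most 50 mm and 8.59 degrees, less where a joint would pass 70% of its speed; a pose out of reach is approached as far as the arm can. A call with a gripper value outside its range is refused whole. The fingers move at their own pace and stop on an object; the grip force is fixed at half the most. Time passes only in rows, so rows that repeat a pose let the fingers close. It gives the time, the measured TCP pose, the force, the opening and the grip force at its end, in the units of the state.
- robot.get_obs(): the state, without advancing time (a new reading comes with each control period).
- robot.snapshot(name): name is "scene" or "top" or "wrist"; returns a dict with "image" (480x640x3 uint8, red, green, blue), "depth" (480x640 float32, m along the optical axis (not along the pixel's ray), 0 where there is no reading), "fov_y" (degrees; the focal length in pixels is half the picture's height over the tangent of half this angle, whatever the lens; pixels are square), "cx", "cy" (the principal point, pixels), "origin" and "orientation" of the camera in the world; the wrist camera has in their place "T_tool_cam" (4x4, takes a point from camera to tool coordinates, whose origin is the TCP and whose axes are the flange's). Camera axes: x right, y up, looking along -z (the intrinsics and any distortion apply to the point x, -y, -z); pixel columns grow to the right and rows downward; lengths in m; the calibration is good to about 2 mm. The wrist camera is an equidistant fisheye: a pixel r from the principal point sees the ray r / f radians off the axis. A picture is of the moment at which its call begins: read the wrist's pose just before it.
- robot.close_job(): hands the job in; it is judged then, once.
The state is a dict: "time": time; "joint_positions": joint angles; "qvel": joint speeds; "joint_torque": joint torques, N m; "tool_pos": TCP position; "ee_rot": TCP orientation; "wrist_force": force on the tool from outside, world axes, zero at the start; "wrist_torque": the same for the moment, N m; "width": finger opening in m; "finger_force": force on a finger pad.
Only numpy, scipy, OpenCV 4.12 (cv2) and the standard library are available. Lean on these libraries where they do the work, as an engineer would, in place of code of your own. Each camera call takes 0.05 s, during which the arm holds its last target. There are 200 camera calls.

## Working session

There is one attempt and no reset: what is moved stays moved. The work goes in short steps, Python scripts to look and compute and a tool call to move; the robot and the scene stay as the last step left them, time stands still between calls to the robot, and variables do not carry over. Pictures are saved under pics/ and viewed, at most 10 in all, crops included, and the job is handed in when it is done.

Besides the shell and the picture viewer there is one more tool, called after "Call:" in YAML: its name, and indented under it one key for each argument. move_arm: Moves the arm, as the interface text tells. Its arguments: {"type":"object","properties":{"deltas":{"type":"array","items":{"type":"number"}}},"required":["deltas"]}

```bash
mkdir -p pics; cat > h.py <<'E'
import numpy as np, cv2
from scipy.spatial.transform import Rotation as R
from bench import robot
def snap(n):
    o=robot.get_obs(); s=robot.snapshot(n); s['obs']=o; return s
def Rm(v):
    v=np.array(v,float)
    return v if v.shape==(3,3) else (R.from_euler('xyz',v).as_matrix() if v.size==3 else R.from_quat(v).as_matrix())
def cloud(s):
    f=240/np.tan(np.radians(s['fov_y'])/2)
    v,u=np.mgrid[0:480,0:640]; d=s['depth']
    P=np.stack([(u-s['cx'])/f*d,-(v-s['cy'])/f*d,-d],-1)
    return P@Rm(s['orientation']).T+np.array(s['origin'])
E
python3 - <<'E'
from h import *
for n in ['scene','top']:
    s=snap(n); cv2.imwrite(f'pics/{n}0.png',s['image'][...,::-1]); np.savez(f'{n}0.npz',P=cloud(s),d=s['depth'],im=s['image'])
    print(n,s['fov_y'],s['cx'],s['cy'],s['origin'],s['orientation'],(s['depth']>0).mean(),s.keys())
print(robot.get_obs())
s=robot.snapshot('wrist');print(s['T_tool_cam'])
E
```

```text
scene 45.0390468085367 311.88519555653323 254.1986488927914 [ 1.06877293 -0.68102211  0.72185918] [ 0.98771718 -0.00944091  0.5864385 ] 0.9959635416666667 dict_keys(['image', 'depth', 'fov_y', 'cx', 'cy', 'origin', 'orientation', 'obs'])
top 57.376472030465045 318.67944321476665 241.01407343241414 [0.42018525 0.10454481 0.93786131] [ 0.13429616 -0.03689286 -1.59928183] 0.996044921875 dict_keys(['image', 'depth', 'fov_y', 'cx', 'cy', 'origin', 'orientation', 'obs'])
{'time': 0.1, 'joint_positions': array([-1.40606686e+00,  8.78918679e-02,  1.37207046e+00, -7.41891254e-06,
        1.68362150e+00, -1.03093763e-01]), 'qvel': array([-5.38918377e-05, -1.21666417e-03, -1.95153914e-03,  8.94643882e-04,
       -7.71199015e-04, -3.48197605e-05]), 'joint_torque': array([ 1.96187983e-03, -3.41255200e+01, -3.03300333e+01,  7.19825272e-02,
        3.05062300e-02, -9.64514425e-05]), 'tool_pos': array([ 0.1454634 , -0.52990553,  0.20443192]), 'ee_rot': array([-3.13961128e+00, -1.97580624e-04,  2.67822209e-01]), 'wrist_force': array([0.16649925, 0.19668805, 0.19111572]), 'wrist_torque': array([ 0.00459426, -0.02683839, -0.02276573]), 'finger_force': 0.0, 'width': 0.09379734484470717}
[[ 3.45019547e-04  9.70682525e-01  2.40364967e-01  6.86943562e-02]
 [ 9.99999933e-01 -3.64690992e-04  3.73583950e-05 -3.69848736e-04]
 [ 1.23922079e-04  2.40364938e-01 -9.70682585e-01 -1.80398695e-01]
 [ 0.00000000e+00  0.00000000e+00  0.00000000e+00  1.00000000e+00]]
```

View pics/scene0.png

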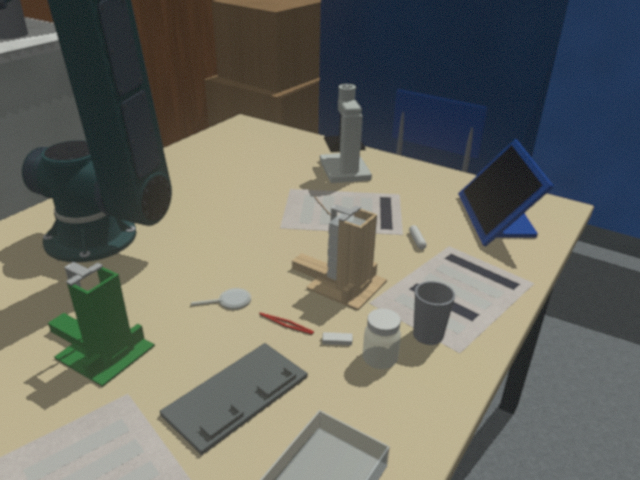

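View pics/top0.png

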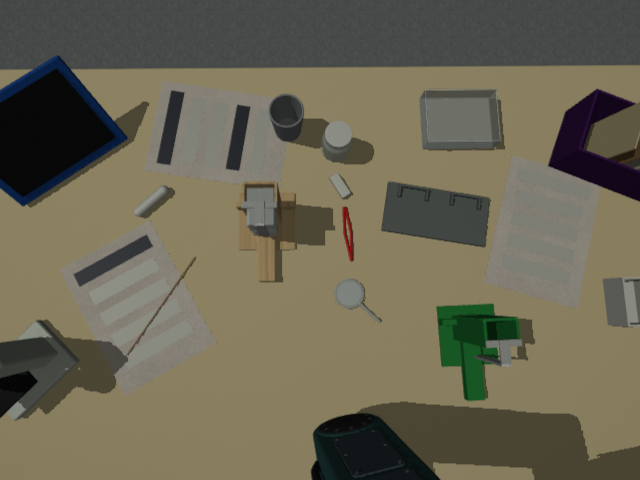

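The scene view shows the wooden dispenser at about (345,255), with its runway pointing towards the robot, and the grey board at (235,395). In the top view the dispenser is at (265,215) with its runway running down to row 280. The board is at (437,215) with its bays at the top edge (413,190) and (466,200). The green one is the decoy.

```bash
python3 - <<'E'
from h import *
for n in ['top','scene']:
    D=np.load(n+'0.npz'); P=D['P']; hsv=cv2.cvtColor(D['im'],cv2.COLOR_RGB2HSV); x,y,z=P[...,0],P[...,1],P[...,2]
    print(n,'table z',np.median(z[(abs(x-.45)<.05)&(abs(y-.06)<.04)]))
    z0=np.median(z[(abs(x-.45)<.02)&(abs(y-.06)<.02)])
    reg=(x>.3)&(x<.62)&(y>-.3)&(y<.02)&(hsv[...,1]<80)&(z>.004)&(z<.05)
    if n=='top': reg&=(np.mgrid[0:480,0:640][1]>370)&(np.mgrid[0:480,0:640][0]>175)&(np.mgrid[0:480,0:640][0]<255)
    def rect(m,s):
        q=P[m][:,:2].astype(np.float32)*1000; r=cv2.minAreaRect(q); print(s,len(q),r,'z',np.median(P[m][:,2]))
    for nm,a,b in [('plate',.006,.0165),('fence',.018,.03)]:
        m=(reg&(z>a)&(z<b)).astype(np.uint8); k,l,st,c=cv2.connectedComponentsWithStats(m)
        for i in range(1,k):
            if st[i,4]>(40 if nm=='fence' else 800): rect(l==i,nm)
    dr=(x>.3)&(x<.66)&(y>.08)&(y<.32)
    for nm,a,b in [('base',.003,.010),('runway',.017,.027),('top',.160,.2)]:
        m=(dr&(z>a)&(z<b)).astype(np.uint8); k,l,st,c=cv2.connectedComponentsWithStats(m)
        for i in range(1,k):
            if st[i,4]>60: rect(l==i,nm)
E
```

```text
top table z -0.00017225607045545654
plate 3548 ((590.5029296875, -188.0184326171875), (226.1166229248047, 95.71967315673828), 80.02413940429688) z 0.011534865689668272
base 121 ((642.9751586914062, 133.67416381835938), (32.59342575073242, 18.480192184448242), 88.85459899902344) z 0.005457524791543045
base 635 ((571.7848510742188, 138.2449188232422), (42.77324295043945, 88.2344741821289), 88.95463562011719) z 0.005652543074473049
base 444 ((571.3639526367188, 217.85621643066406), (40.71512985229492, 88.25994110107422), 87.36164855957031) z 0.005613026110118546
runway 815 ((509.76507568359375, 176.48155212402344), (42.10867691040039, 95.86506652832031), 88.7717514038086) z 0.021413579786083714
top 687 ((592.306640625, 178.52821350097656), (62.758949279785156, 81.7794418334961), 88.50946807861328) z 0.17303777104509566
scene table z -0.00048300190911776397
plate 4591 ((588.564208984375, -187.04139709472656), (227.25782775878906, 93.02877807617188), 81.69094848632812) z 0.011213893402429953
base 995 ((560.8005981445312, 175.5384063720703), (193.76780700683594, 123.67848205566406), 0.7998002171516418) z 0.0053169878407977045
runway 409 ((506.80126953125, 178.3944854736328), (41.05253982543945, 91.10363006591797), 88.65572357177734) z 0.021024152132980256
runway 121 ((631.0309448242188, 159.7410888671875), (92.63610076904297, 13.576226234436035), 78.5843734741211) z 0.02144212595520112
top 572 ((593.5068969726562, 177.14794921875), (69.71112823486328, 86.17831420898438), 89.82489776611328) z 0.16909746382480284
```

```bash
python3 - <<'E'
from h import *
for n in ['top','scene']:
    D=np.load(n+'0.npz'); P=D['P']; x,y,z=P[...,0],P[...,1],P[...,2]
    m=((x>.45)&(x<.72)&(y>-.34)&(y<-.04)&(z>.006)&(z<.0165)).astype(np.uint8)
    m=cv2.morphologyEx(m,cv2.MORPH_OPEN,np.ones((3,3)))
    k,l,st,c=cv2.connectedComponentsWithStats(m); i=1+st[1:,4].argmax()
    q=P[l==i][:,:2].astype(np.float32)*1000; print(n,'plate',cv2.minAreaRect(q))
    hf=(x>.5)&(x<.72)&(y>-.34)&(y<-.04)&(z>.019)&(z<.026); a=P[hf]
    print(' fence rect',len(a),cv2.minAreaRect(a[:,:2].astype(np.float32)*1000))
    # runway edges
    r=(x>.47)&(x<.55)&(y>.14)&(y<.22)&(z>.018)&(z<.025)
    ed=[]
    for xx in np.arange(.47,.55,.005):
        s=r&(abs(x-xx)<.0025)
        if s.sum()>5: ed.append((xx,*np.percentile(y[s],[1,99])))
    ed=np.array(ed); print(' runway lo/hi fits',np.polyfit(ed[:,0]-.51,ed[:,1],1),np.polyfit(ed[:,0]-.51,ed[:,2],1))
    r=(x>.4)&(x<.6)&(abs(y-.177)<.014)&(z>.019)&(z<.025); print(' runway x min',np.percentile(x[r],[.5,2]),'front stop',np.percentile(x[r],99))
    b=(x>.5)&(x<.6)&(abs(y-.178)<.04)&(z>.028)&(z<.15); print(' strip/box front pts',b.sum(), np.percentile(x[b],[2,10,50]))
    w=(abs(x-.6)<.06)&(abs(y-.178)<.06)&(z>.16)&(z<.19); print(' top rect',cv2.minAreaRect(P[w][:,:2].astype(np.float32)*1000))
    print('jar',[ (round(float(P[v,u,0]),3),round(float(P[v,u,1]),3),round(float(P[v,u,2]),3)) for u,v in ([(338,133)] if n=='top' else [(383,322)])])
E
```

```text
top plate ((598.42919921875, -189.75216674804688), (225.96145629882812, 110.74358367919922), 79.47879791259766)
 fence rect 205 ((634.2720336914062, -196.01614379882812), (179.75628662109375, 27.653200149536133), 79.73516845703125)
 runway lo/hi fits [-0.01318319  0.1617563 ] [-0.01073985  0.19699524]
 runway x min [0.46183505 0.4635737 ] front stop 0.5545384098270248
 strip/box front pts 402 [0.55131697 0.55165778 0.55765715]
 top rect ((592.306640625, 178.52821350097656), (62.758949279785156, 81.7794418334961), 88.50946807861328)
jar [(0.754, 0.024, 0.088)]
scene plate ((600.3397216796875, -189.93557739257812), (227.363525390625, 112.61829376220703), 79.65164184570312)
 fence rect 354 ((636.364013671875, -196.62503051757812), (180.54747009277344, 30.11147117614746), 79.88927459716797)
 runway lo/hi fits [-0.05197125  0.15931595] [-0.16223403  0.19282945]
 runway x min [0.46297133 0.46417404] front stop 0.5468382121459084
 strip/box front pts 878 [0.55803118 0.561272   0.57720135]
 top rect ((593.5068969726562, 177.14794921875), (69.71112823486328, 86.17831420898438), 89.82489776611328)
jar [(0.757, 0.015, 0.09)]
```

```bash
cat >> h.py <<'E'
def go(pos,tilt,yaw,o=None):
    "rotvec and cm shift in tool axes from the present measured pose to a target"
    o=o or robot.get_obs(); A=Rm(o['ee_rot']); B=R.from_euler('xyz',[np.pi,-np.radians(tilt),np.radians(yaw)]).as_matrix()
    r=R.from_matrix(A.T@B).as_rotvec(); t=A.T@(np.array(pos)-o['tool_pos'])*100
    print(np.round(r,3).tolist(),np.round(t,2).tolist())
def st():
    o=robot.get_obs(); print(round(o['time'],2),np.round(o['tool_pos'],4),np.round(np.degrees(o['ee_rot']),1),'j',np.round(o['joint_positions'],2),'w',round(o['width'],4),'F',np.round(o['wrist_force'],1))
E
python3 -c "
from h import *
go([.32,-.25,.40],0,0)"
```

```text
[-0.002, 0.0, 0.268] [24.24, -22.41, -19.5]
```

Call:
move_arm:
  deltas: [0, 0, 0.27, 24.2, -22.4, -19.5, -1, 0, 0, 0.27, 24.2, -22.4, -19.5, -1, 0, 0, 0.27, 24.2, -22.4, -19.5, -1, 0, 0, 0.27, 24.2, -22.4, -19.5, -1, 0, 0, 0.27, 24.2, -22.4, -19.5, -1, 0, 0, 0.27, 24.2, -22.4, -19.5, -1, 0, 0, 0.27, 24.2, -22.4, -19.5, -1, 0, 0, 0.27, 24.2, -22.4, -19.5, -1]

```text
time: 0.95
tool_pos: [0.3205, -0.2481, 0.4027]
ee_rot: [3.14, -0.002, -0.0]
wrist_force: [-0.1, -0.8, -0.3]
width: 0.0944
finger_force: 0.0
```

```bash
python3 -c "
from h import *
st();go([.45,.178,.25],60,-.7)"
```

```text
0.95 [ 0.3205 -0.2481  0.4027] [ 1.799e+02 -1.000e-01 -0.000e+00] j [-0.8  -0.19  1.24  0.    2.09  0.77] w 0.0944 F [-0.1 -0.8 -0.3]
[-0.005, 1.045, 0.012] [12.9, -42.64, 15.22]
```

Call:
move_arm:
  deltas: [0, 1.045, 0.01, 12.9, -42.6, 15.2, -1, 0, 1.045, 0.01, 12.9, -42.6, 15.2, -1, 0, 1.045, 0.01, 12.9, -42.6, 15.2, -1, 0, 1.045, 0.01, 12.9, -42.6, 15.2, -1, 0, 1.045, 0.01, 12.9, -42.6, 15.2, -1, 0, 1.045, 0.01, 12.9, -42.6, 15.2, -1, 0, 1.045, 0.01, 12.9, -42.6, 15.2, -1, 0, 1.045, 0.01, 12.9, -42.6, 15.2, -1]

```text
time: 1.75
tool_pos: [0.4815, 0.0612, 0.2895]
ee_rot: [3.128, -0.953, -0.029]
wrist_force: [0.9, -1.5, 0.2]
width: 0.0941
finger_force: 0.0
```

```bash
python3 -c "
from h import *
st();go([.47,.178,.08],60,-.7)"
```

```text
1.75 [0.4815 0.0612 0.2895] [179.2 -54.6  -1.6] j [ 0.09 -0.76  2.1  -0.14  0.85  1.73] w 0.0941 F [ 0.9 -1.5  0.2]
[0.027, 0.094, -0.008] [-17.93, -11.79, 10.77]
```

```bash
python3 -c "
from h import *
go([.51,.178,.07],60,-.7)"
```

```text
[0.027, 0.094, -0.008] [-16.43, -11.96, 14.6]
```

Call:
move_arm:
  deltas: [0.027, 0.094, -0.008, -16.4, -12, 14.6, -1, 0.027, 0.094, -0.008, -16.4, -12, 14.6, -1, 0.027, 0.094, -0.008, -16.4, -12, 14.6, -1, 0.027, 0.094, -0.008, -16.4, -12, 14.6, -1, 0.027, 0.094, -0.008, -16.4, -12, 14.6, -1, 0.027, 0.094, -0.008, -16.4, -12, 14.6, -1, 0.027, 0.094, -0.008, -16.4, -12, 14.6, -1, 0.027, 0.094, -0.008, -16.4, -12, 14.6, -1]

```text
time: 2.55
tool_pos: [0.5189, 0.0838, 0.0854]
ee_rot: [2.864, -1.035, 0.302]
wrist_force: [0.7, 1.1, 0.7]
width: 0.0937
finger_force: 0.0
```

```bash
python3 -c "
from h import *
st();go([.52,.178,.022],60,-.7);go([.576,.178,.022],60,-.7)
s=snap('wrist');cv2.imwrite('pics/w1.png',s['image'][...,::-1]);np.savez('w1.npz',im=s['image'],d=s['depth'],T=s['T_tool_cam'],p=s['obs']['tool_pos'],r=s['obs']['ee_rot'],k=[s['fov_y'],s['cx'],s['cy']])"
```

```text
2.55 [0.5189 0.0838 0.0854] [164.1 -59.3  17.3] j [ 0.15 -0.42  2.44 -1.08  0.17  2.57] w 0.0937 F [0.7 1.1 0.7]
[0.006, -0.01, 0.158] [-3.97, -10.19, 3.06]
[0.006, -0.01, 0.158] [-1.23, -9.85, 7.93]
```

View pics/w1.png

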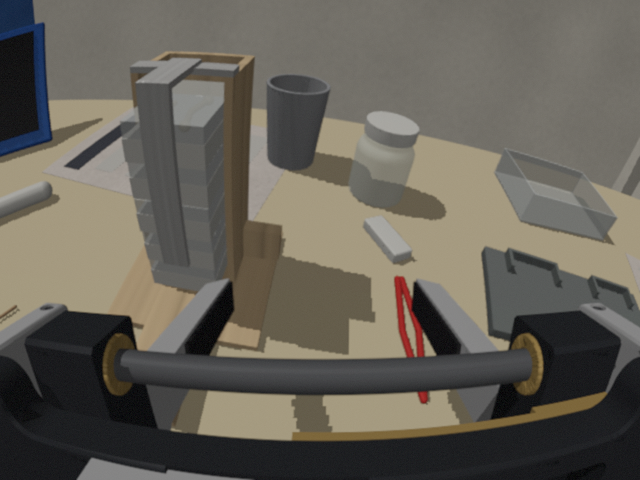

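The wrist view shows the stack at (180,180) with the strip in front, and the open fingers at the bottom of the frame. The arm has run into wrist joint limits, so I'll back off, turn the tool half round and use a 50° tilt.

```bash
sed -i "s/def go(pos,tilt,yaw,o=None):/def go(pos,tilt,yaw,flip=1,o=None):/; s/\.as_matrix()\$/&/" h.py; sed -i "s/    r=R.from_matrix(A.T@B)/    if flip: B=B@np.diag([-1,-1,1])\n    r=R.from_matrix(A.T@B)/" h.py
python3 -c "
from h import *
go([.42,.06,.25],0,100,0)"
```

```text
[0.961, -0.67, -1.436] [8.87, 4.05, -16.62]
```

Call:
move_arm:
  deltas: [0, 0, 0, 4, 4, -8, -1, 0, 0, 0, 8.9, 4, -16.6, -1, 0.96, -0.67, -1.44, 8.9, 4, -16.6, -1, 0.96, -0.67, -1.44, 8.9, 4, -16.6, -1, 0.96, -0.67, -1.44, 8.9, 4, -16.6, -1, 0.96, -0.67, -1.44, 8.9, 4, -16.6, -1, 0.96, -0.67, -1.44, 8.9, 4, -16.6, -1, 0.96, -0.67, -1.44, 8.9, 4, -16.6, -1]

```text
time: 3.4
tool_pos: [0.4404, 0.0657, 0.2541]
ee_rot: [2.72, -0.631, 0.768]
wrist_force: [1.2, -0.1, -0.4]
width: 0.0938
finger_force: 0.0
```

```bash
python3 -c "
from h import *
st();go([.42,.1,.25],0,0)"
```

```text
3.4 [0.4404 0.0657 0.2541] [155.8 -36.2  44. ] j [-0.09 -0.76  2.06  0.16  1.11  0.83] w 0.0938 F [ 1.2 -0.1 -0.4]
[0.951, 0.189, -2.366] [0.5, -3.9, -0.79]
```

Call:
move_arm:
  deltas: [0.95, 0.19, -2.37, 0.5, -3.9, -0.8, -1, 0.95, 0.19, -2.37, 0.5, -3.9, -0.8, -1, 0.95, 0.19, -2.37, 0.5, -3.9, -0.8, -1, 0.95, 0.19, -2.37, 0.5, -3.9, -0.8, -1, 0.95, 0.19, -2.37, 0.5, -3.9, -0.8, -1, 0.95, 0.19, -2.37, 0.5, -3.9, -0.8, -1, 0.95, 0.19, -2.37, 0.5, -3.9, -0.8, -1, 0.95, 0.19, -2.37, 0.5, -3.9, -0.8, -1]

```text
time: 4.2
tool_pos: [0.421, 0.0984, 0.2486]
ee_rot: [2.699, -0.201, 1.886]
wrist_force: [-0.5, -0.1, 0.0]
width: 0.0936
finger_force: 0.0
```

```bash
python3 -c "
from h import *
st();go([.46,.178,.15],30,-.7)"
```

```text
4.2 [0.421  0.0984 0.2486] [154.6 -11.5 108.1] j [-0.22 -0.5   1.85  0.38  1.5  -0.46] w 0.0936 F [-0.5 -0.1  0. ]
[0.165, -0.337, -1.358] [4.26, 0.89, 12.52]
```

Call:
move_arm:
  deltas: [0.165, -0.337, -1.358, 4.3, 0.9, 12.5, -1, 0.165, -0.337, -1.358, 4.3, 0.9, 12.5, -1, 0.165, -0.337, -1.358, 4.3, 0.9, 12.5, -1, 0.165, -0.337, -1.358, 4.3, 0.9, 12.5, -1, 0.165, -0.337, -1.358, 4.3, 0.9, 12.5, -1, 0.165, -0.337, -1.358, 4.3, 0.9, 12.5, -1, 0.165, -0.337, -1.358, 4.3, 0.9, 12.5, -1, 0.165, -0.337, -1.358, 4.3, 0.9, 12.5, -1]

```text
time: 5.0
tool_pos: [0.4604, 0.1799, 0.1512]
ee_rot: [3.008, 0.462, 2.905]
wrist_force: [-0.1, -0.6, -0.3]
width: 0.0942
finger_force: 0.0
```

```bash
python3 -c "
from h import *
st();go([.51,.178,.07],50,-.7)"
```

```text
5.0 [0.4604 0.1799 0.1512] [172.4  26.5 166.4] j [ 0.35 -0.36  1.95 -0.15  1.09 -0.97] w 0.0942 F [-0.1 -0.6 -0.3]
[-0.009, -0.396, -0.204] [-0.74, -0.28, 9.48]
```

Call:
move_arm:
  deltas: [-0.009, -0.396, -0.204, -0.7, -0.3, 9.5, -1, -0.009, -0.396, -0.204, -0.7, -0.3, 9.5, -1, -0.009, -0.396, -0.204, -0.7, -0.3, 9.5, -1, -0.009, -0.396, -0.204, -0.7, -0.3, 9.5, -1, -0.009, -0.396, -0.204, -0.7, -0.3, 9.5, -1, -0.009, -0.396, -0.204, -0.7, -0.3, 9.5, -1]

```text
time: 5.6
tool_pos: [0.509, 0.1777, 0.0684]
ee_rot: [3.135, 0.868, 3.119]
wrist_force: [-0.4, -0.5, 1.2]
width: 0.094
finger_force: 0.0
```

```bash
python3 -c "
from h import *
st();go([.53,.178,.018],50,-.7);go([.574,.178,.018],50,-.7)
s=snap('wrist');cv2.imwrite('pics/w2.png',s['image'][...,::-1])"
```

```text
5.6 [0.509  0.1777 0.0684] [179.6  49.7 178.7] j [ 0.46 -0.28  2.25 -0.81  0.5  -0.5 ] w 0.094 F [-0.4 -0.5  1.2]
[-0.002, -0.005, -0.007] [2.49, 0.04, 4.86]
[-0.002, -0.005, -0.007] [-0.36, 0.12, 8.21]
```

View pics/w2.png

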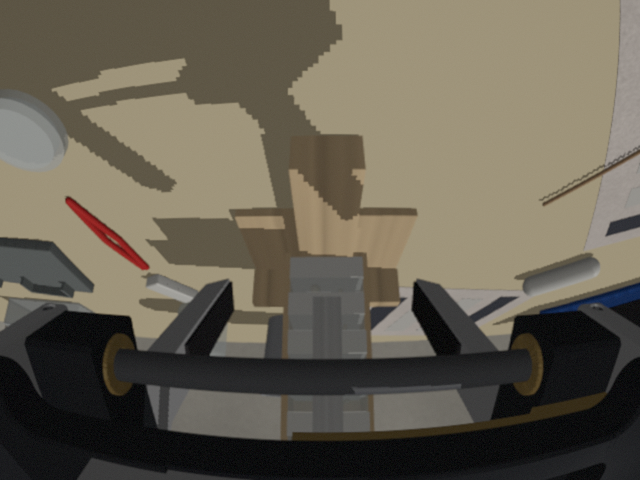

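The wrist view shows the stack (columns 285–370) centred between the open fingers, with the lowest box's front at (327,272).

Call:
move_arm:
  deltas: [0, -0.005, -0.007, 1.25, 0, 2.5, -1, 0, -0.005, -0.007, 2.5, 0, 4.9, -1, 0, -0.005, -0.007, 1.6, 0.1, 6, -1, 0, -0.005, -0.007, 0.5, 0.1, 7.2, -1, 0, -0.005, -0.007, -0.3, 0.1, 8.2, -1, 0, -0.005, -0.007, -0.3, 0.1, 8.2, -1, 0, -0.005, -0.007, -0.3, 0.1, 8.2, -1]

```text
time: 6.35
tool_pos: [0.5733, 0.1761, 0.0177]
ee_rot: [-3.139, 0.869, 3.13]
wrist_force: [0.2, 0.3, 0.1]
width: 0.0937
finger_force: 0.0
```

```bash
python3 -c "
from h import *
st();go([.574,.178,.018],50,-.7);go([.489,.179,.018],50,-.7)"
```

```text
6.35 [0.5733 0.1761 0.0177] [-179.8   49.8  179.3] j [ 0.37 -0.03  2.18 -1.08  0.33 -0.26] w 0.0937 F [0.2 0.3 0.1]
[-0.003, -0.004, 0.0] [-0.07, 0.19, 0.03]
[-0.003, -0.004, 0.0] [5.42, 0.16, -6.46]
```

Call:
move_arm:
  deltas: [0, 0, 0, 0, 0.15, 0, 0, 0, 0, 0, 0, 0.15, 0, 1, 0, 0, 0, 0, 0.15, 0, 1, 0, 0, 0, 0, 0.15, 0, 1, 0, 0, 0, 0, 0.15, 0, 1, 0, 0, 0, 0, 0.15, 0, 1, 0, 0, 0, 0, 0.15, 0, 1]

```text
time: 7.05
tool_pos: [0.5724, 0.1781, 0.0167]
ee_rot: [-3.138, 0.867, 3.132]
wrist_force: [-1.2, 1.5, 0.4]
width: 0.0493
finger_force: 30.0
```

```bash
python3 -c "
from h import *
st();go([.489,.179,.019],50,-.7)"
```

```text
7.05 [0.5724 0.1781 0.0167] [-179.8   49.7  179.4] j [ 0.38 -0.03  2.18 -1.08  0.34 -0.26] w 0.0493 F [-1.2  1.5  0.4]
[-0.002, -0.006, 0.002] [5.22, -0.01, -6.5]
```

Call:
move_arm:
  deltas: [0, 0, 0, 0.3, 0, -0.36, 1, 0, 0, 0, 1, 0, -1.18, 1, 0, 0, 0, 1.8, 0, -2.13, 1, 0, 0, 0, 2.6, 0, -3.08, 1, 0, 0, 0, 3.4, 0, -4.02, 1, 0, 0, 0, 4.2, 0, -4.97, 1, 0, 0, 0, 5, 0, -5.92, 1, 0, 0, 0, 5.5, 0, -6.5, 1]

```text
time: 7.85
tool_pos: [0.4859, 0.1789, 0.0167]
ee_rot: [-3.138, 0.867, 3.132]
wrist_force: [0.8, -0.3, -1.6]
width: 0.0493
finger_force: 30.0
```

```bash
python3 -c "
from h import *
st()
s=snap('scene');cv2.imwrite('pics/s2.png',cv2.resize(s['image'][150:370,220:480,::-1],None,fx=2.5,fy=2.5))"
```

```text
7.85 [0.4859 0.1789 0.0167] [-179.8   49.7  179.5] j [ 0.5  -0.21  2.33 -1.08  0.44 -0.19] w 0.0493 F [ 0.8 -0.3 -1.6]
```

View pics/s2.png

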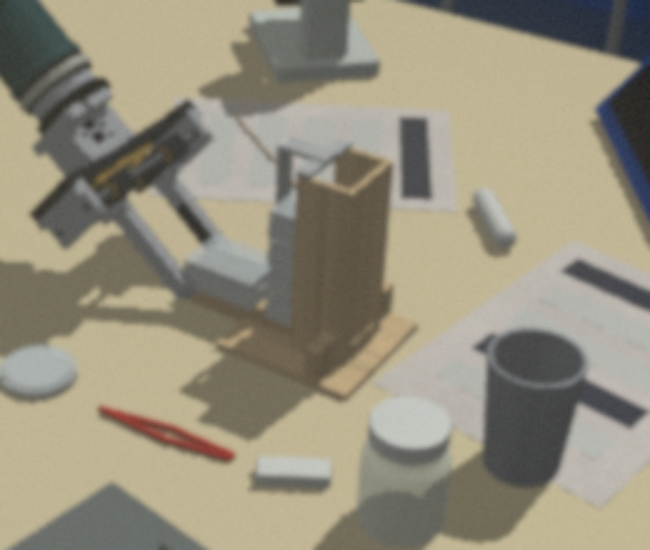

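The scene crop shows box 1 drawn out onto the runway at (228,270), clear of the strip, and the stack has dropped. I'll release and regrip in place at 30° tilt.

```bash
python3 -c "
from h import *
go([.508,.1785,.028],30,-.7)"
```

```text
[-0.002, 0.343, 0.002] [-2.31, -0.04, 0.98]
```

Call:
move_arm:
  deltas: [0, 0, 0, 0, 0, 0, -1, 0, 0, 0, 0, 0, 0, -1, 0, 0, 0, 0, 0, 0, -1, 0, 0.1, 0, -0.8, 0, 0.2, -1, 0, 0.23, 0, -1.6, 0, 0.6, -1, 0, 0.343, 0, -2.3, 0, 1, -1, 0, 0.343, 0, -2.3, 0, 1, -1, 0, 0.343, 0, -2.3, 0, 1, -1]

```text
time: 8.7
tool_pos: [0.5154, 0.1791, 0.0327]
ee_rot: [3.14, 0.532, 3.124]
wrist_force: [1.0, 0.0, 0.5]
width: 0.0941
finger_force: 0.0
```

```bash
python3 -c "
from h import *
st();go([.508,.1785,.028],30,-.7)"
```

```text
8.7 [0.5154 0.1791 0.0327] [179.9  30.5 179. ] j [ 0.35 -0.13  2.04 -0.27  0.74 -1.06] w 0.0941 F [1.  0.  0.5]
[-0.001, 0.008, -0.004] [0.88, -0.07, 0.03]
```

Call:
move_arm:
  deltas: [0, 0.01, 0, 0.9, 0, 0, -1, 0, 0.01, 0, 0.9, 0, 0, -1, 0, 0.01, 0, 0.9, 0, 0, 1, 0, 0.01, 0, 0.9, 0, 0, 1, 0, 0.01, 0, 0.9, 0, 0, 1, 0, 0.01, 0, 0.9, 0, 0, 1, 0, 0.01, 0, 0.9, 0, 0, 1, 0, 0.01, 0, 0.9, 0, 0, 1]

```text
time: 9.5
tool_pos: [0.5021, 0.1787, 0.0235]
ee_rot: [-3.139, 0.514, 3.13]
wrist_force: [0.4, 0.0, -1.0]
width: 0.0501
finger_force: 29.9
```

```bash
python3 -c "
from h import *
st();go([.49,.178,.15],30,-.7); go([.50,-.03,.15],30,-6)"
```

```text
9.5 [0.5021 0.1787 0.0235] [-179.8   29.5  179.3] j [ 0.35 -0.14  2.06 -0.26  0.75 -1.05] w 0.0501 F [ 0.4  0.  -1. ]
[-0.003, -0.01, 0.0] [-5.17, -0.12, -11.61]
[0.043, -0.009, 0.081] [-6.25, -20.9, -10.93]
```

```bash
python3 -c "
from h import *
st();go([.507,.1787,.031],30,-.7)"
```

```text
9.5 [0.5021 0.1787 0.0235] [-179.8   29.5  179.3] j [ 0.35 -0.14  2.06 -0.26  0.75 -1.05] w 0.0501 F [ 0.4  0.  -1. ]
[-0.003, -0.01, 0.0] [-0.79, 0.01, -0.41]
```

Call:
move_arm:
  deltas: [0, 0, 0, 0, 0, 0, 0, 0, 0, 0, 0, 0, 0, 0, 0, -0.01, 0, -0.8, 0, -0.4, 0, 0, -0.01, 0, -0.8, 0, -0.4, 0, 0, -0.01, 0, -0.8, 0, -0.4, 1, 0, -0.01, 0, -0.8, 0, -0.4, 1, 0, -0.01, 0, -0.8, 0, -0.4, 1, 0, -0.01, 0, -0.8, 0, -0.4, 1]

```text
time: 10.3
tool_pos: [0.5069, 0.1785, 0.0306]
ee_rot: [-3.138, 0.523, 3.13]
wrist_force: [0.3, 0.3, -0.3]
width: 0.05
finger_force: 29.9
```

```bash
python3 -c "
from h import *
st();go([.49,.178,.15],30,-.7)"
```

```text
10.3 [0.5069 0.1785 0.0306] [-179.8   30.   179.3] j [ 0.35 -0.14  2.05 -0.27  0.75 -1.06] w 0.05 F [ 0.3  0.3 -0.3]
[-0.003, -0.0, 0.001] [-4.51, -0.11, -11.18]
```

Call:
move_arm:
  deltas: [0, 0, 0, -0.4, 0, -1, 1, 0, 0, 0, -1.3, 0, -3.2, 1, 0, 0, 0, -2.9, 0, -7.2, 1, 0, 0, 0, -4.5, -0.1, -11.2, 1, 0, 0, 0, -4.5, -0.1, -11.2, 1, 0, 0, 0, -4.5, -0.1, -11.2, 1]

```text
time: 10.9
tool_pos: [0.4906, 0.1785, 0.1528]
ee_rot: [-3.14, 0.528, 3.129]
wrist_force: [-0.0, -0.2, -2.6]
width: 0.0496
finger_force: 29.9
```

```bash
python3 -c "
from h import *
st();go([.545,-.121,.10],30,-10.4)"
```

```text
10.9 [0.4906 0.1785 0.1528] [-179.9   30.2  179.3] j [ 0.37 -0.31  1.93 -0.22  1.04 -1.13] w 0.0496 F [-0.  -0.2 -2.6]
[0.084, 0.004, 0.146] [-2.36, -29.87, 7.53]
```

Call:
move_arm:
  deltas: [0, 0, 0, 0, -3, 0, 1, 0.02, 0, 0.03, 0, -7, 0, 1, 0.04, 0, 0.06, 0, -11.5, 1, 1, 0.05, 0, 0.09, -1, -16, 2, 1, 0.07, 0.004, 0.12, -1, -21, 4, 1, 0.084, 0.004, 0.146, -2, -26, 6, 1, 0.084, 0.004, 0.146, -2.36, -29.9, 7.5, 1, 0.084, 0.004, 0.146, -2.36, -29.9, 7.5, 1]

```text
time: 11.7
tool_pos: [0.5418, -0.1268, 0.093]
ee_rot: [-3.139, 0.512, 2.953]
wrist_force: [-0.6, 1.3, -0.5]
width: 0.05
finger_force: 29.9
```

Call:
move_arm:
  deltas: [0, 0, 0, 0, 0, 0, 1, 0, 0, 0, 0, 0, 0, 1, 0, 0, 0, 0, 0, 0, 1]

```text
time: 12.0
tool_pos: [0.5438, -0.1199, 0.0979]
ee_rot: [-3.139, 0.52, 2.964]
wrist_force: [0.3, 0.2, -0.8]
width: 0.0503
finger_force: 29.9
```

```bash
python3 -c "
from h import *
st()
s=snap('wrist');cv2.imwrite('pics/w3.png',s['image'][...,::-1])
s=snap('top');P=cloud(s);x,y,z=P[...,0],P[...,1],P[...,2]
o=s['obs']
m=(abs(x-.55)<.09)&(abs(y+.12)<.07)&(z>.085)&(z<.13)
hs,vs=np.where(m);print(m.sum(),vs.min(),vs.max(),hs.min(),hs.max())
cv2.imwrite('pics/t3.png',cv2.resize(s['image'][130:300,330:530,::-1],None,fx=3,fy=3))
go([.545,-.121,.10],30,-10.4)"
```

```text
12.0 [ 0.5438 -0.1199  0.0979] [-179.8   29.8  169.8] j [-0.38 -0.21  1.97  0.13  0.88 -1.83] w 0.0503 F [ 0.3  0.2 -0.8]
847 398 439 210 248
[-0.001, -0.003, 0.004] [-0.17, -0.08, -0.08]
```

View pics/w3.png

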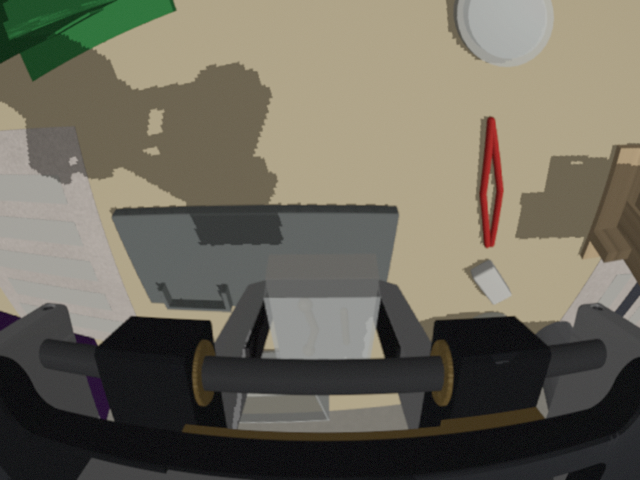

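The wrist view shows the box held square between the fingers. The board's front edge runs level from (113,210) to (397,208), so the yaw matches, and the right bay's fences are at (195,295). Next I'll cross-check the board corners through the wrist camera.

```bash
cat >> h.py <<'E'
def wray(s,o,u,v,z):
    f=240/np.tan(np.radians(s['fov_y'])/2); dx,dy=u-s['cx'],v-s['cy']; r=np.hypot(dx,dy); a=r/f
    d=np.array([np.sin(a)*dx/r,-np.sin(a)*dy/r,-np.cos(a)]); T=np.array(s['T_tool_cam']); A=Rm(o['ee_rot'])
    D=A@T[:3,:3]@d; C=A@T[:3,3]+o['tool_pos']; return C+D*(z-C[2])/D[2]
E
python3 - <<'E'
from h import *
s=snap('wrist');o=s['obs'];print(s['fov_y'],s['cx'],s['cy'])
g=cv2.cvtColor(s['image'],cv2.COLOR_RGB2GRAY)
for u,v in [(397,208),(113,210)]:
    print(wray(s,o,u,v,.012))
zb=o['tool_pos'][2]-.0086
print('box top front corners',[wray(s,o,u,v,zb+.026) for u,v in [(381,297),(268,298)]],'bottom front',[wray(s,o,u,v,zb) for u,v in [(380,255),(266,256)]])
print('right bay inner fence corners top',[wray(s,o,u,v,.022) for u,v in [(168,303),(220,308)]])
E
```

```text
65.70646984690485 322.4011242954086 249.23948282527041
[ 0.56188824 -0.06939837  0.012     ]
[ 0.52174806 -0.283581    0.012     ]
box top front corners [array([ 0.52893995, -0.09030854,  0.11583357]), array([ 0.52072008, -0.14071135,  0.11583357])] bottom front [array([ 0.52834213, -0.08801265,  0.08983357]), array([ 0.51909302, -0.14409416,  0.08983357])]
right bay inner fence corners top [array([ 0.62612916, -0.28088488,  0.022     ]), array([ 0.63955794, -0.23189231,  0.022     ])]
```

```bash
python3 -c "
from h import *
go([.5704,-.125,.027],30,-10.4)"
```

```text
[-0.001, -0.002, 0.003] [1.25, 0.02, 7.53]
```

Call:
move_arm:
  deltas: [0, 0, 0.003, 0.3, 0, 2, 1, 0, 0, 0.003, 0.7, 0, 4, 1, 0, 0, 0.003, 1, 0, 6, 1, 0, 0, 0.003, 1.2, 0, 7, 1, 0, 0, 0.003, 1.25, 0, 7.5, 1, 0, 0, 0.003, 1.25, 0, 7.5, 1, 0, 0, 0.003, 1.25, 0, 7.5, 1]

```text
time: 12.85
tool_pos: [0.5705, -0.1268, 0.0278]
ee_rot: [-3.14, 0.522, 2.958]
wrist_force: [-0.1, 0.5, -1.0]
width: 0.0498
finger_force: 29.9
```

```bash
python3 - <<'E'
from h import *
st()
s=snap('top');P=cloud(s);x,y,z=P[...,0],P[...,1],P[...,2]
cv2.imwrite('pics/t4.png',cv2.resize(s['image'][150:260,370:510,::-1],None,fx=5,fy=5,interpolation=cv2.INTER_CUBIC))
go([.5704,-.125,.0215],30,-10.4)
E
```

```text
12.85 [ 0.5705 -0.1268  0.0278] [-179.9   29.9  169.5] j [-0.37 -0.06  1.99  0.14  0.7  -1.84] w 0.0498 F [-0.1  0.5 -1. ]
[-0.003, -0.001, -0.002] [0.37, 0.18, 0.54]
```

View pics/t4.png

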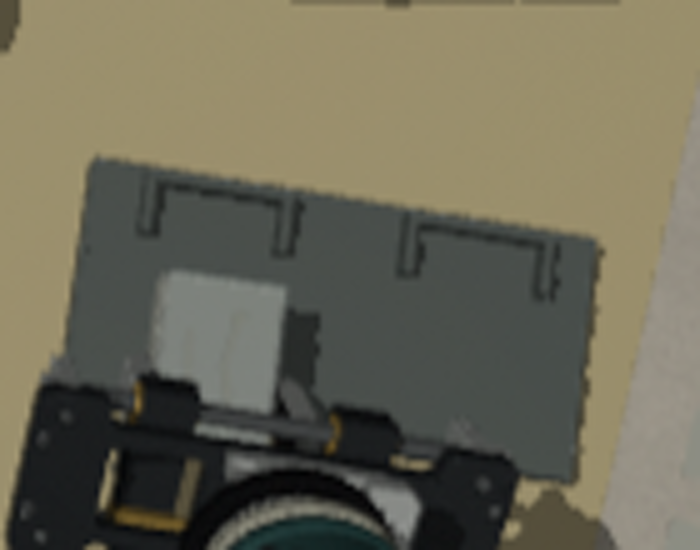

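The top crop shows the box's rear edge from (163,268) to (288,287), lined up with the left bay's fences at (137–158,236) and (274–295,254).

```bash
cat >> h.py <<'E'
def tray(s,u,v,z):
    f=240/np.tan(np.radians(s['fov_y'])/2); D=Rm(s['orientation'])@np.array([(u-s['cx'])/f,-(v-s['cy'])/f,-1]); C=np.array(s['origin'])
    return (C+D*(z-C[2])/D[2])[:2]
E
python3 - <<'E'
from h import *
s=snap('top');o=s['obs'];a=np.radians(-10.4);B=np.array([[np.cos(a),np.sin(a)],[-np.sin(a),np.cos(a)]])
zt=o['tool_pos'][2]-.0086+.026
f=lambda u,v,z:B@(tray(s,370+u/5,150+v/5,z)-[.5992,-.1898])*1000
for n,u,v,z in [('fenceL in',158,236,.022),('fenceL out',137,233,.022),('fenceR in',275,254,.022),('fenceR out',295,257,.022),('stop L',162,186,.022),('stop R',283,203,.022),('box rear L',161,268,zt),('box rear R',289,287,zt),('box side R low',279,365,zt),('TCP',0,0,0)]:
    print(n,np.round(f(u,v,z),1))
print('tcp board', B@(o['tool_pos'][:2]-[.5992,-.1898])*1000)
E
```

```text
fenceL in [20.5 80.8]
fenceL out [20.3 89.9]
fenceR in [20.8 29.6]
fenceR out [20.9 20.8]
stop L [42.7 81.8]
stop R [43.8 28.8]
box rear L [ 0.7 82.3]
box rear R [ 1.3 27.9]
box side R low [-32.3  28.1]
TCP [122.  160.4]
tcp board [-39.48337964  56.72207922]
```

Call:
move_arm:
  deltas: [0, 0, 0, 0.1, 0, 0.2, 1, 0, 0, 0, 0.3, 0, 0.5, 1, 0, 0, 0, 0.3, 0, 0.52, 1, 0, 0, 0, 0.3, 0, 0.52, 1]

```text
time: 13.35
tool_pos: [0.5697, -0.1267, 0.0204]
ee_rot: [-3.14, 0.52, 2.958]
wrist_force: [-0.4, 0.6, -0.4]
width: 0.05
finger_force: 29.9
```

Call:
move_arm:
  deltas: [0, 0, 0, -0.5, 0, 0.3, 1, 0, 0, 0, -1, 0, 0.58, 1, 0, 0, 0, -1.5, 0, 0.87, 1, 0, 0, 0, -2, 0, 1.15, 1, 0, 0, 0, -2.42, 0, 1.4, 1, 0, 0, 0, -2.42, 0, 1.4, 1, 0, 0, 0, -2.42, 0, 1.4, 1]

```text
time: 14.05
tool_pos: [0.5974, -0.1318, 0.0203]
ee_rot: [-3.14, 0.52, 2.958]
wrist_force: [-0.2, 0.9, -0.0]
width: 0.0499
finger_force: 29.9
```

```bash
python3 - <<'E'
from h import *
st()
s=snap('top')
cv2.imwrite('pics/t5.png',cv2.resize(s['image'][150:260,370:510,::-1],None,fx=5,fy=5,interpolation=cv2.INTER_CUBIC))
E
```

```text
14.05 [ 0.5974 -0.1318  0.0203] [-179.9   29.8  169.5] j [-0.36  0.01  1.93  0.14  0.69 -1.83] w 0.0499 F [-0.2  0.9 -0. ]
```

View pics/t5.png

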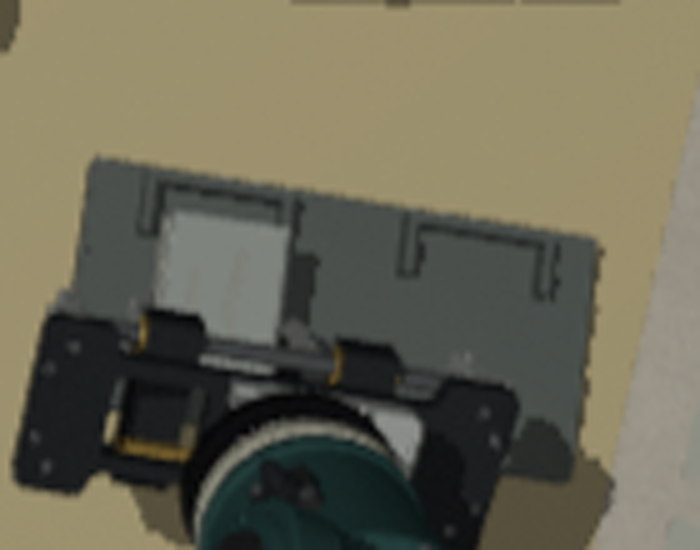

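The top crop shows the box entering the left bay, its rear edge at row 210–225 against the stop at 186–203. About 14 mm is left to go.

Call:
move_arm:
  deltas: [0, 0, 0, -0.4, 0, 0.23, 1, 0, 0, 0, -0.8, 0, 0.46, 1, 0, 0, 0, -1, 0, 0.58, 1, 0, 0, 0, -1, 0, 0.58, 1, 0, 0, 0, -1, 0, 0.58, 1]

```text
time: 14.6
tool_pos: [0.6087, -0.1339, 0.0204]
ee_rot: [-3.14, 0.52, 2.958]
wrist_force: [-0.4, 0.2, -0.9]
width: 0.0495
finger_force: 29.9
```

Call:
move_arm:
  deltas: [0, 0, 0, -0.15, 0, 0.09, 1, 0, 0, 0, -0.2, 0, 0.12, 1, 0, 0, 0, -0.2, 0, 0.12, 1]

```text
time: 14.9
tool_pos: [0.6111, -0.1344, 0.0205]
ee_rot: [-3.14, 0.52, 2.958]
wrist_force: [-0.0, -0.7, -0.4]
width: 0.0501
finger_force: 29.9
```

Call:
move_arm:
  deltas: [0, 0, 0, -0.15, 0, 0.09, 1, 0, 0, 0, -0.25, 0, 0.14, 1, 0, 0, 0, -0.25, 0, 0.14, 1]

```text
time: 15.2
tool_pos: [0.6141, -0.135, 0.0206]
ee_rot: [-3.14, 0.521, 2.958]
wrist_force: [-0.4, 0.3, -1.3]
width: 0.05
finger_force: 29.9
```

Call:
move_arm:
  deltas: [0, 0, 0, -0.15, 0, 0.09, 1, 0, 0, 0, -0.25, 0, 0.14, 1, 0, 0, 0, -0.25, 0, 0.14, 1]

```text
time: 15.5
tool_pos: [0.6152, -0.1349, 0.0193]
ee_rot: [-3.141, 0.516, 2.958]
wrist_force: [-4.5, 1.3, 1.7]
width: 0.0499
finger_force: 29.9
```

The box has touched the stop (4.5 N). Now I'll press a little more, then lower it to contact.

Call:
move_arm:
  deltas: [0, 0, 0, -0.1, 0, 0.06, 1, 0, 0, 0, -0.1, 0, 0.06, 1, 0, 0, 0, -0.05, 0, 0.15, 1, 0, 0, 0, -0.05, 0, 0.15, 1]

```text
time: 15.9
tool_pos: [0.6152, -0.1347, 0.0174]
ee_rot: [-3.141, 0.514, 2.958]
wrist_force: [-8.0, 1.8, 2.7]
width: 0.0499
finger_force: 29.9
```

Call:
move_arm:
  deltas: [0, 0, 0, 0.05, 0, 0.09, 1, 0, 0, 0, 0.05, 0, 0.09, 1]

```text
time: 16.1
tool_pos: [0.6153, -0.1347, 0.0165]
ee_rot: [-3.141, 0.514, 2.958]
wrist_force: [-8.0, 1.7, 3.3]
width: 0.0497
finger_force: 30.3
```

```bash
cat >> h.py <<'E'
def boxtop(n,c,hx=.03,hy=.018,zr=(.025,.06)):
    s=snap(n);P=cloud(s).reshape(-1,3); a=np.radians(-10.4);B=np.array([[np.cos(a),np.sin(a)],[-np.sin(a),np.cos(a)]])
    q=(P[:,:2]-c)@B.T; m=(abs(q[:,0])<hx)&(abs(q[:,1])<hy)&(P[:,2]>zr[0])&(P[:,2]<zr[1])
    A=np.c_[q[m],np.ones(m.sum())]; z=P[m,2]
    k=abs(z-np.median(z))<.006; w=np.linalg.lstsq(A[k],z[k],rcond=None)[0]; print(n,k.sum(),'z',round(w[2]*1000,2),'slopes deg',np.round(np.degrees(w[:2]),2),'x range',np.percentile(q[m][k][:,0],[0,100])*1000)
    b=(abs(P[:,0]-.53)<.03)&(abs(P[:,1]+.26)<.02); print('  plate z',np.median(P[b,2])*1000)
E
python3 -c "
from h import *
boxtop('top',[.62,-.134]);boxtop('scene',[.62,-.134])"
```

```text
top 329 z 40.11 slopes deg [-0.35 -0.28] x range [-25.75035458  29.90681523]
  plate z 3.2297880079575902
scene 544 z 39.88 slopes deg [-0.05 -0.25] x range [-29.94252132  29.81827573]
  plate z 10.023081585530003
```

Closure 0 means 47 mm, so the box never came free in the regrip. It is held only about 1.5 mm above the finger ends, and the fingers touch the plate first. I'll draw it back over the board's front edge, set it on the edge, regrip higher and re-enter.

Call:
move_arm:
  deltas: [0, 0, 0, -0.15, 0, -0.3, 1, 0, 0, 0, 0.8, 0, -0.9, 1, 0, 0, 0, 2, 0, -1.6, 1, 0, 0, 0, 3.2, 0, -2.3, 1, 0, 0, 0, 4.2, 0, -2.85, 1, 0, 0, 0, 4.95, 0, -3.3, 1, 0, 0, 0, 4.95, 0, -3.3, 1, 0, 0, 0, 4.95, 0, -3.3, 1]

```text
time: 17.0
tool_pos: [0.5599, -0.125, 0.0231]
ee_rot: [-3.14, 0.522, 2.958]
wrist_force: [1.2, 0.1, -0.7]
width: 0.0503
finger_force: 29.9
```

```bash
python3 -c "
from h import *
st();a=np.radians(-10.4);o=robot.get_obs();print((np.array([[np.cos(a),np.sin(a)],[-np.sin(a),np.cos(a)]])@(o['tool_pos'][:2]-[.5992,-.1898]))*1000)
boxtop('top',[.565,-.125],zr=(.03,.07),hx=.045)
boxtop('scene',[.565,-.125],zr=(.03,.07),hx=.045)
"
```

```text
17.0 [ 0.5599 -0.125   0.0231] [-179.9   29.9  169.5] j [-0.38 -0.08  2.02  0.15  0.7  -1.85] w 0.0503 F [ 1.2  0.1 -0.7]
[-50.33347716  56.64298034]
top 441 z 46.95 slopes deg [ 0.05 -0.38] x range [-34.41791555  33.58598995]
  plate z 10.903847032386393
scene 629 z 46.36 slopes deg [-0.47  0.42] x range [-36.20675374  36.50454366]
  plate z 9.778579938877652
```

Call:
move_arm:
  deltas: [0, 0, 0, 0.39, 0, -0.22, 1, 0, 0, 0, 0.5, 0, 0, 1, 0, 0, 0, 0.64, 0, 0.22, 1, 0, 0, 0, 0.7, 0, 0.32, 1, 0, 0, 0, 0.7, 0, 0.32, 1]

```text
time: 17.6
tool_pos: [0.5548, -0.1238, 0.0156]
ee_rot: [-3.141, 0.519, 2.958]
wrist_force: [0.7, 0.4, -1.1]
width: 0.0498
finger_force: 29.9
```

Call:
move_arm:
  deltas: [0, 0, 0, 0.05, 0, 0.09, 1, 0, 0, 0, 0.1, 0, 0.17, 1, 0, 0, 0, 0.1, 0, 0.17, 1]

```text
time: 17.9
tool_pos: [0.555, -0.1239, 0.014]
ee_rot: [-3.14, 0.52, 2.958]
wrist_force: [-0.2, 0.6, -0.7]
width: 0.0499
finger_force: 29.9
```

Call:
move_arm:
  deltas: [0, 0, 0, 0.05, 0, 0.09, 1, 0, 0, 0, 0.05, 0, 0.09, 1]

```text
time: 18.1
tool_pos: [0.5554, -0.1241, 0.0135]
ee_rot: [-3.14, 0.521, 2.958]
wrist_force: [-1.0, -0.3, 0.5]
width: 0.0498
finger_force: 29.9
```

Call:
move_arm:
  deltas: [0, 0, 0, 0.05, 0, 0.09, 1, 0, 0, 0, 0.05, 0, 0.09, 1]

```text
time: 18.3
tool_pos: [0.5559, -0.1242, 0.0135]
ee_rot: [-3.14, 0.523, 2.958]
wrist_force: [-3.1, 1.4, 4.6]
width: 0.0498
finger_force: 29.9
```

```bash
python3 -c "
from h import *
boxtop('top',[.56,-.125],zr=(.025,.07),hx=.045)
boxtop('scene',[.56,-.125],zr=(.025,.07),hx=.045)
"
```

```text
top 445 z 37.49 slopes deg [-0.25  0.36] x range [-34.43077263  35.50871659]
  plate z 10.526501273860067
scene 621 z 36.8 slopes deg [-0.32 -0.17] x range [-35.82897281  37.71718029]
  plate z 9.708026162743245
```

Call:
move_arm:
  deltas: [0, 0, 0, 0, 0, 0, -0.4, 0, 0, 0, 0, 0, 0, -0.4, 0, 0, 0, -0.6, 0, -0.46, -0.4, 0, 0, 0, -0.6, 0, -0.46, -0.4, 0, 0, 0, -0.6, 0, -0.46, -0.4]

```text
time: 18.9
tool_pos: [0.5584, -0.1246, 0.0196]
ee_rot: [-3.14, 0.521, 2.958]
wrist_force: [-0.2, 0.0, 0.4]
width: 0.0655
finger_force: 0.0
```

```bash
python3 -c "
from h import *
st()
boxtop('top',[.56,-.125],zr=(.025,.07),hx=.045)
"
```

```text
18.9 [ 0.5584 -0.1246  0.0196] [-179.9   29.9  169.5] j [-0.38 -0.08  2.02  0.15  0.69 -1.85] w 0.0655 F [-0.2  0.   0.4]
top 431 z 37.37 slopes deg [-0.34 -0.34] x range [-30.35518856  34.32147552]
  plate z 10.705836906854616
```

Call:
move_arm:
  deltas: [0, 0, 0, 0, 0, 0, 1, 0, 0, 0, 0, 0, 0, 1, 0, 0, 0, 0, 0, 0, 1, 0, 0, 0, 0, 0, 0, 1]

```text
time: 19.35
tool_pos: [0.5578, -0.1244, 0.0189]
ee_rot: [-3.14, 0.52, 2.958]
wrist_force: [0.1, -1.3, -0.1]
width: 0.0496
finger_force: 29.9
```

Call:
move_arm:
  deltas: [0, 0, 0, -0.1, 0, -0.17, 1, 0, 0, 0, -0.9, 0, 0.3, 1, 0, 0, 0, -2.1, 0, 1, 1, 0, 0, 0, -3.3, 0, 1.68, 1, 0, 0, 0, -4.3, 0, 2.26, 1, 0, 0, 0, -4.86, 0, 2.58, 1, 0, 0, 0, -4.86, 0, 2.58, 1, 0, 0, 0, -4.86, 0, 2.58, 1]

```text
time: 20.15
tool_pos: [0.6117, -0.1344, 0.0204]
ee_rot: [-3.14, 0.519, 2.958]
wrist_force: [0.0, -0.3, -0.7]
width: 0.0496
finger_force: 29.9
```

```bash
python3 -c "
from h import *
st();go([.617,-.1352,.0205],30,-10.4)"
```

```text
20.15 [ 0.6117 -0.1344  0.0204] [-179.9   29.7  169.5] j [-0.35  0.05  1.9   0.13  0.69 -1.82] w 0.0496 F [ 0.  -0.3 -0.7]
[-0.002, -0.004, -0.002] [-0.47, 0.02, 0.26]
```

Call:
move_arm:
  deltas: [0, 0, 0, -0.15, 0, 0.2, 1, 0, 0, 0, -0.28, 0, 0.31, 1, 0, 0, 0, -0.4, 0, 0.38, 1, 0, 0, 0, -0.45, 0, 0.41, 1, 0, 0, 0, -0.45, 0, 0.41, 1]

```text
time: 20.65
tool_pos: [0.617, -0.1354, 0.019]
ee_rot: [-3.14, 0.518, 2.958]
wrist_force: [-4.9, 0.8, 1.1]
width: 0.0497
finger_force: 29.9
```

Call:
move_arm:
  deltas: [0, 0, 0, -0.15, 0, 0.1, 1, 0, 0, 0, -0.2, 0, 0.13, 1, 0, 0, 0, -0.2, 0, 0.13, 1]

```text
time: 20.95
tool_pos: [0.6175, -0.1351, 0.0189]
ee_rot: [-3.141, 0.514, 2.958]
wrist_force: [-17.5, 3.5, 12.1]
width: 0.0494
finger_force: 30.0
```

Box 1 is home and seated (17 N against the stop, 12 N down). Now I'll release and retreat.

Call:
move_arm:
  deltas: [0, 0, 0, 0.1, 0, -0.1, 1, 0, 0, 0, 0.1, 0, -0.1, -0.4, 0, 0, 0, 0.1, 0, -0.1, -0.4, 0, 0, 0, 0.1, 0, -0.1, -0.4, 0, 0, 0, 0, 0, -2, -0.4, 0, 0, 0, 0, 0, -6, -0.4, 0, 0, 0, 0, 0, -11, -1, 0, 0, 0, 0, 0, -15, -1]

```text
time: 21.75
tool_pos: [0.5468, -0.1223, 0.1522]
ee_rot: [-3.14, 0.523, 2.958]
wrist_force: [-0.5, -0.8, 0.3]
width: 0.0786
finger_force: 0.0
```

```bash
cat >> h.py <<'E'
def edge(c0):
    "box rear/front extent in board frame from the scene cloud, and the plate's, for relative comparison"
    s=snap('scene');P=cloud(s).reshape(-1,3);a=np.radians(-10.4);B=np.array([[np.cos(a),np.sin(a)],[-np.sin(a),np.cos(a)]])
    q=(P[:,:2]-[.5992,-.1898])@B.T*1000;z=P[:,2]
    m=(abs(q[:,1]-c0)<28)&(q[:,0]>-60)&(q[:,0]<60)&(z>.032)&(z<.042)
    print('box rect',cv2.minAreaRect(q[m].astype(np.float32)))
E
python3 -c "
from h import *
st()
boxtop('top',[.62,-.134]);boxtop('scene',[.62,-.134]);edge(57.5)
go([.48,.05,.17],30,-5)"
```

```text
21.75 [ 0.5468 -0.1223  0.1522] [-179.9   29.9  169.5] j [-0.38 -0.25  1.88  0.12  1.   -1.81] w 0.0786 F [-0.5 -0.8  0.3]
top 464 z 37.21 slopes deg [ 0.18 -0.58] x range [-29.86361198  29.9631461 ]
  plate z 11.462400664936979
scene 552 z 36.96 slopes deg [-0.23  0.12] x range [-29.96307342  29.77830923]
  plate z 9.750453043196439
box rect ((11.66236686706543, 55.553409576416016), (72.73515319824219, 51.75896453857422), 0.11215528100728989)
[-0.051, 0.006, -0.083] [7.77, 15.75, -6.37]
```

```bash
python3 -c "
from h import *
go([.48,.178,.12],45,-.7)"
```

```text
[-0.108, -0.256, -0.135] [12.31, 28.35, -3.27]
```

Call:
move_arm:
  deltas: [-0.03, -0.06, -0.03, 4, 4.5, -1.2, -1, -0.06, -0.13, -0.07, 7, 9, -2.3, -1, -0.108, -0.256, -0.135, 12.3, 28.4, -3.3, -1, -0.108, -0.256, -0.135, 12.3, 28.4, -3.3, -1, -0.108, -0.256, -0.135, 12.3, 28.4, -3.3, -1, -0.108, -0.256, -0.135, 12.3, 28.4, -3.3, -1, -0.108, -0.256, -0.135, 12.3, 28.4, -3.3, -1, -0.108, -0.256, -0.135, 12.3, 28.4, -3.3, -1]

```text
time: 22.7
tool_pos: [0.4768, 0.1824, 0.1145]
ee_rot: [3.138, 0.775, 3.132]
wrist_force: [0.6, -0.5, -0.8]
width: 0.0938
finger_force: 0.0
```

```bash
python3 -c "
from h import *
st();go([.51,.178,.068],50,-.7)"
```

```text
22.7 [0.4768 0.1824 0.1145] [179.8  44.4 179.4] j [ 0.48 -0.41  2.18 -0.51  0.72 -0.81] w 0.0938 F [ 0.6 -0.5 -0.8]
[0.005, -0.098, 0.001] [0.88, -0.43, 5.65]
```

Call:
move_arm:
  deltas: [0.005, -0.098, 0, 0.9, -0.4, 5.6, -1, 0.005, -0.098, 0, 0.9, -0.4, 5.6, -1, 0.005, -0.098, 0, 0.9, -0.4, 5.6, -1, 0.005, -0.098, 0, 0.9, -0.4, 5.6, -1]

```text
time: 23.1
tool_pos: [0.5101, 0.175, 0.0689]
ee_rot: [-3.139, 0.872, 3.128]
wrist_force: [-0.4, 0.2, 0.1]
width: 0.0941
finger_force: 0.0
```

```bash
python3 -c "
from h import *
st();go([.53,.178,.018],50,-.7);go([.574,.178,.018],50,-.7)
P=cloud(snap('top')).reshape(-1,3)
m=(abs(P[:,0]-.595)<.02)&(abs(P[:,1]-.178)<.015)&(P[:,2]>.08)&(P[:,2]<.165);z=P[m,2];print(len(z),np.percentile(z,[5,25,50,75,95]))
s=snap('wrist');cv2.imwrite('pics/w6.png',s['image'][...,::-1])"
```

```text
23.1 [0.5101 0.175  0.0689] [-179.9   49.9  179.2] j [ 0.45 -0.28  2.26 -0.82  0.49 -0.5 ] w 0.0941 F [-0.4  0.2  0.1]
[-0.003, -0.001, -0.001] [2.62, 0.33, 4.79]
[-0.003, -0.001, -0.001] [-0.21, 0.4, 8.16]
120 [0.12281174 0.12426237 0.12503889 0.1260729  0.12776479]
```

View pics/w6.png

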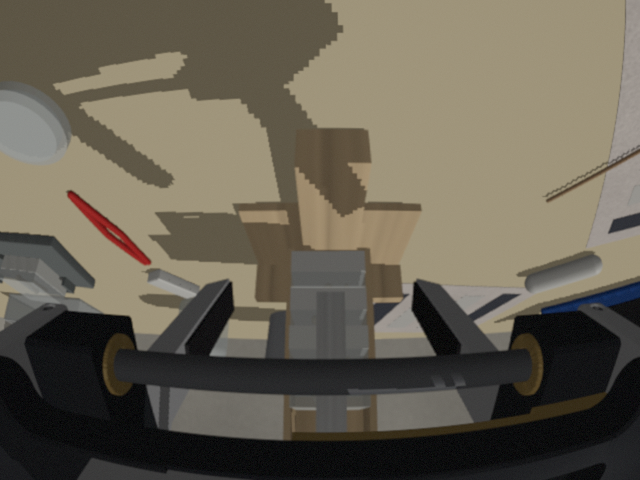

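The wrist view shows the stack fully down (its top is at 125 mm, four boxes) and the next box at (328,268) between the fingers. I'll repeat the draw.

Call:
move_arm:
  deltas: [0, 0, 0, 1.3, 0.15, 2.4, -1, 0, 0, 0, 2.6, 0.33, 4.8, -1, 0, 0, 0, 1.7, 0.35, 5.9, -1, 0, 0, 0, 0.6, 0.4, 7.2, -1, 0, 0, 0, -0.2, 0.4, 8.15, -1, 0, 0, 0, -0.2, 0.4, 8.15, -1, 0, 0, 0, -0.2, 0.4, 8.15, -1]

```text
time: 23.9
tool_pos: [0.5751, 0.1778, 0.0219]
ee_rot: [3.14, 0.874, 3.124]
wrist_force: [0.9, -0.6, 0.4]
width: 0.0937
finger_force: 0.0
```

```bash
python3 -c "
from h import *
st();go([.574,.178,.018],50,-.7)"
```

```text
23.9 [0.5751 0.1778 0.0219] [179.9  50.1 179. ] j [ 0.38 -0.03  2.17 -1.08  0.34 -0.26] w 0.0937 F [ 0.9 -0.6  0.4]
[-0.002, 0.002, -0.003] [0.37, 0.02, 0.16]
```

Call:
move_arm:
  deltas: [0, 0, 0, 0, 0, 0, 0, 0, 0, 0, 0, 0, 0, 1, 0, 0, 0, 0, 0, 0, 1, 0, 0, 0, 0, 0, 0, 1, 0, 0, 0, 0, 0, 0, 1, 0, 0, 0, 0, 0, 0, 1]

```text
time: 24.5
tool_pos: [0.5746, 0.178, 0.0209]
ee_rot: [3.141, 0.873, 3.126]
wrist_force: [0.1, 0.8, 1.3]
width: 0.0498
finger_force: 30.3
```

Call:
move_arm:
  deltas: [0, 0, 0, 0, 0, 0, -0.4, 0, 0, 0, 0, 0, 0, -0.4, 0, 0, 0, 0.33, 0, 0.08, -0.4, 0, 0, 0, 0.33, 0, 0.08, -0.4, 0, 0, 0, 0.33, 0, 0.08, 1, 0, 0, 0, 0.33, 0, 0.08, 1, 0, 0, 0, 0.33, 0, 0.08, 1, 0, 0, 0, 0.33, 0, 0.08, 1]

```text
time: 25.3
tool_pos: [0.5732, 0.1778, 0.0191]
ee_rot: [3.14, 0.871, 3.126]
wrist_force: [-0.7, -0.3, -0.7]
width: 0.0496
finger_force: 30.0
```

Call:
move_arm:
  deltas: [0, 0, 0, 0.3, 0, -0.36, 1, 0, 0, 0, 1, 0, -1.18, 1, 0, 0, 0, 1.8, 0, -2.13, 1, 0, 0, 0, 2.6, 0, -3.08, 1, 0, 0, 0, 3.4, 0, -4.02, 1, 0, 0, 0, 4.2, 0, -4.97, 1, 0, 0, 0, 5, 0, -5.92, 1, 0, 0, 0, 5.6, 0, -6.6, 1]

```text
time: 26.1
tool_pos: [0.4856, 0.1791, 0.0191]
ee_rot: [3.14, 0.871, 3.126]
wrist_force: [0.6, 0.5, 0.1]
width: 0.0495
finger_force: 30.0
```

```bash
python3 -c "
from h import *
st();P=cloud(snap('top')).reshape(-1,3)
m=(abs(P[:,0]-.595)<.02)&(abs(P[:,1]-.178)<.015)&(P[:,2]>.08)&(P[:,2]<.165);z=P[m,2];print(len(z),np.percentile(z,[5,25,50,75,95]))
P=cloud(snap('scene')).reshape(-1,3)
m=(P[:,0]>.44)&(P[:,0]<.55)&(abs(P[:,1]-.178)<.02)&(P[:,2]>.042)&(P[:,2]<.05);print(m.sum(),np.percentile(P[m,0],[1,5,50,95,99]))
"
```

```text
26.1 [0.4856 0.1791 0.0191] [179.9  49.9 179.1] j [ 0.5  -0.22  2.33 -1.08  0.44 -0.19] w 0.0495 F [0.6 0.5 0.1]
99 [0.09703974 0.09810681 0.09909781 0.10009872 0.10136778]
344 [0.4695127  0.47209969 0.50404714 0.53605273 0.53872976]
```

```bash
python3 -c "
from h import *
go([.507,.1787,.030],30,-.7)"
```

```text
[0.0, 0.348, -0.002] [-2.21, -0.04, 0.93]
```

Call:
move_arm:
  deltas: [0, 0, 0, 0, 0, 0, -0.5, 0, 0, 0, 0, 0, 0, -0.5, 0, 0, 0, 0, 0, 0, -0.5, 0, 0.1, 0, -0.8, 0, 0.2, -0.5, 0, 0.23, 0, -1.6, 0, 0.6, -0.5, 0, 0.348, 0, -2.2, 0, 0.9, -0.5, 0, 0.348, 0, -2.2, 0, 0.9, -0.5, 0, 0.348, 0, -2.2, 0, 0.9, -0.5]

```text
time: 27.0
tool_pos: [0.5133, 0.1792, 0.0346]
ee_rot: [3.136, 0.53, 3.121]
wrist_force: [0.3, 0.6, 0.1]
width: 0.0704
finger_force: 0.0
```

Call:
move_arm:
  deltas: [0, 0, 0, 0, 0, 0, -0.5, 0, 0, 0, 0, 0, 0, -0.5, 0, 0, 0, 0, 0, 0, -0.5]

```text
time: 27.3
tool_pos: [0.5055, 0.1781, 0.0275]
ee_rot: [-3.14, 0.52, 3.128]
wrist_force: [-0.2, 0.3, 0.1]
width: 0.0705
finger_force: 0.0
```

```bash
python3 -c "
from h import *
st();go([.507,.1787,.030],30,-.7)"
```

```text
27.3 [0.5055 0.1781 0.0275] [-179.9   29.8  179.2] j [ 0.35 -0.14  2.06 -0.26  0.75 -1.06] w 0.0705 F [-0.2  0.3  0.1]
[-0.002, -0.004, -0.001] [-0.25, 0.06, -0.14]
```

Call:
move_arm:
  deltas: [0, 0, 0, -0.25, 0.05, -0.14, -0.5, 0, 0, 0, -0.25, 0.05, -0.14, -0.5, 0, 0, 0, -0.25, 0.05, -0.14, 1, 0, 0, 0, -0.25, 0.05, -0.14, 1, 0, 0, 0, -0.25, 0.05, -0.14, 1, 0, 0, 0, -0.25, 0.05, -0.14, 1, 0, 0, 0, -0.25, 0.05, -0.14, 1]

```text
time: 28.0
tool_pos: [0.5092, 0.1791, 0.0323]
ee_rot: [3.141, 0.523, 3.126]
wrist_force: [-0.3, 0.5, 0.3]
width: 0.05
finger_force: 30.0
```

Call:
move_arm:
  deltas: [0, 0, 0, -0.4, 0, -1, 1, 0, 0, 0, -1.3, 0, -3.2, 1, 0, 0, 0, -2.9, 0, -7.2, 1, 0, 0, 0, -4.5, -0.1, -11.2, 1, 0, 0, 0, -4.5, -0.1, -11.2, 1, 0, 0, 0, -4.5, -0.1, -11.2, 1]

```text
time: 28.6
tool_pos: [0.4927, 0.1786, 0.154]
ee_rot: [3.139, 0.526, 3.126]
wrist_force: [-0.5, -0.5, -1.0]
width: 0.05
finger_force: 30.0
```

```bash
python3 -c "
from h import *
st();go([.545,-.239,.12],30,-10.4)"
```

```text
28.6 [0.4927 0.1786 0.154 ] [179.9  30.1 179.1] j [ 0.36 -0.3   1.92 -0.21  1.04 -1.13] w 0.05 F [-0.5 -0.5 -1. ]
[0.085, 0.002, 0.143] [-3.39, -41.68, 5.79]
```

Call:
move_arm:
  deltas: [0, 0, 0, 0, -4, 0, 1, 0.02, 0, 0.03, 0, -8.5, 0, 1, 0.04, 0, 0.05, -0.5, -13, 0.5, 1, 0.05, 0, 0.07, -1, -17.5, 1, 1, 0.06, 0, 0.09, -1.5, -22, 2, 1, 0.07, 0, 0.11, -2, -26.5, 3, 1, 0.08, 0, 0.13, -2.5, -31, 4, 1, 0.085, 0, 0.143, -3, -35.5, 5, 1]

```text
time: 29.4
tool_pos: [0.5365, -0.1788, 0.1201]
ee_rot: [3.141, 0.518, 2.959]
wrist_force: [1.4, 1.0, 0.2]
width: 0.0498
finger_force: 30.0
```

```bash
python3 -c "
from h import *
st();go([.5655,-.2427,.06],30,-10.4)"
```

```text
29.4 [ 0.5365 -0.1788  0.1201] [180.   29.7 169.5] j [-0.53 -0.21  1.91  0.21  0.95 -1.99] w 0.0498 F [1.4 1.  0.2]
[-0.0, -0.005, -0.001] [-0.51, -5.76, 7.2]
```

Call:
move_arm:
  deltas: [0, 0, 0, -0.3, -3, 1, 1, 0, 0, 0, -0.5, -5, 3, 1, 0, 0, 0, -0.5, -5, 5, 1, 0, 0, 0, -0.5, -5, 5, 1, 0, 0, 0, -0.5, -5, 5, 1, 0, 0, 0, -0.5, -5, 5, 1]

```text
time: 30.0
tool_pos: [0.5576, -0.2313, 0.0825]
ee_rot: [-3.14, 0.523, 2.962]
wrist_force: [-0.1, -0.7, -1.3]
width: 0.0494
finger_force: 30.0
```

```bash
python3 -c "
from h import *
st();go([.5690,-.2433,.030],30,-10.4)"
```

```text
30.0 [ 0.5576 -0.2313  0.0825] [-179.9   29.9  169.7] j [-0.61 -0.07  1.88  0.27  0.87 -2.13] w 0.0494 F [-0.1 -0.7 -1.3]
[-0.001, -0.001, 0.002] [1.47, -0.97, 5.22]
```

Call:
move_arm:
  deltas: [0, 0, 0, 0.5, -0.4, 1.8, 1, 0, 0, 0, 1, -0.8, 3.6, 1, 0, 0, 0, 1.47, -0.97, 5.2, 1, 0, 0, 0, 1.47, -0.97, 5.2, 1, 0, 0, 0, 1.47, -0.97, 5.2, 1, 0, 0, 0, 1.47, -0.97, 5.2, 1]

```text
time: 30.6
tool_pos: [0.5699, -0.2441, 0.0321]
ee_rot: [-3.138, 0.525, 2.963]
wrist_force: [0.4, -0.0, -0.8]
width: 0.0497
finger_force: 30.0
```

```bash
python3 - <<'E'
from h import *
st();o=robot.get_obs();a=np.radians(-10.4);B=np.array([[np.cos(a),np.sin(a)],[-np.sin(a),np.cos(a)]])
print('tcp board',B@(o['tool_pos'][:2]-[.5992,-.1898])*1000)
for n in ['scene','top']:
    P=cloud(snap(n)).reshape(-1,3);q=(P[:,:2]-[.5992,-.1898])@B.T*1000;z=P[:,2]
    m=(abs(q[:,1]+57.5)<30)&(abs(q[:,0]+25)<45)&(z>.040)&(z<.052);print(n,'box2',cv2.minAreaRect(q[m].astype(np.float32)),np.median(z[m]))
    m=(abs(q[:,1]-57.5)<30)&(abs(q[:,0]-10)<45)&(z>.033)&(z<.042);print('box1',cv2.minAreaRect(q[m].astype(np.float32)))
go([.5690,-.2433,.030],30,-10.4)
E
```

```text
30.6 [ 0.5699 -0.2441  0.0321] [-179.8   30.1  169.7] j [-0.62  0.03  1.9   0.31  0.76 -2.18] w 0.0497 F [ 0.4 -0.  -0.8]
tcp board [-19.01935673 -58.71507627]
scene box2 ((-23.008220672607422, -57.93586349487305), (73.04735565185547, 59.48323440551758), 5.047646522521973) 0.046566260126188475
box1 ((11.182632446289062, 55.61980438232422), (50.76158905029297, 72.77056884765625), 89.47869873046875)
top box2 ((-24.844852447509766, -57.786659240722656), (58.972984313964844, 69.31922149658203), 89.45645141601562) 0.047098078046027614
box1 ((9.943344116210938, 55.800201416015625), (49.7345085144043, 70.30939483642578), 89.77053833007812)
[-0.002, 0.002, 0.002] [0.18, 0.07, 0.11]
```

Call:
move_arm:
  deltas: [0, 0, 0, 0.2, 0, 0.36, 1, 0, 0, 0, 0.41, 0, 0.72, 1, 0, 0, 0, -0.2, 0, 1.07, 1, 0, 0, 0, -0.9, 0, 1.48, 1, 0, 0, 0, -1.6, 0, 1.88, 1, 0, 0, 0, -2.18, 0, 2.22, 1, 0, 0, 0, -2.18, 0, 2.22, 1, 0, 0, 0, -2.18, 0, 2.22, 1]

```text
time: 31.5
tool_pos: [0.5995, -0.2496, 0.0221]
ee_rot: [-3.139, 0.524, 2.962]
wrist_force: [1.2, -0.1, 1.8]
width: 0.0497
finger_force: 30.0
```

```bash
python3 - <<'E'
from h import *
st();o=robot.get_obs();a=np.radians(-10.4);B=np.array([[np.cos(a),np.sin(a)],[-np.sin(a),np.cos(a)]])
print('tcp board',B@(o['tool_pos'][:2]-[.5992,-.1898])*1000)
E
```

```text
31.5 [ 0.5995 -0.2496  0.0221] [-179.9   30.   169.7] j [-0.59  0.1   1.84  0.3   0.74 -2.15] w 0.0497 F [ 1.2 -0.1  1.8]
tcp board [ 11.06354818 -58.74977055]
```

Call:
move_arm:
  deltas: [0, 0, 0, -0.15, 0, 0.09, 1, 0, 0, 0, -0.3, 0, 0.17, 1, 0, 0, 0, -0.43, 0, 0.25, 1, 0, 0, 0, -0.43, 0, 0.25, 1]

```text
time: 31.9
tool_pos: [0.6035, -0.2503, 0.0221]
ee_rot: [-3.14, 0.523, 2.962]
wrist_force: [-1.9, 0.8, 4.5]
width: 0.0498
finger_force: 30.0
```

Call:
move_arm:
  deltas: [0, 0, 0, -0.12, 0, 0.09, 1, 0, 0, 0, -0.2, 0, 0.15, 1, 0, 0, 0, -0.2, 0, 0.15, 1]

```text
time: 32.2
tool_pos: [0.6041, -0.2504, 0.022]
ee_rot: [-3.14, 0.52, 2.963]
wrist_force: [-16.9, 3.5, 16.1]
width: 0.0494
finger_force: 30.0
```

Box 2 is home against the stop and seated. Now I'll release and retreat.

Call:
move_arm:
  deltas: [0, 0, 0, 0.08, 0, -0.12, 1, 0, 0, 0, 0.08, 0, -0.12, -0.4, 0, 0, 0, 0.08, 0, -0.12, -0.4, 0, 0, 0, 0.08, 0, -0.12, -0.4, 0, 0, 0, 0, 0, -2, -0.4, 0, 0, 0, 0, 0, -6, -0.4, 0, 0, 0, 0, 0, -11, -0.4, 0, 0, 0, 0, 0, -15, -0.4]

```text
time: 33.0
tool_pos: [0.5316, -0.2367, 0.1529]
ee_rot: [-3.14, 0.523, 2.962]
wrist_force: [1.0, -0.4, 0.2]
width: 0.0658
finger_force: 0.0
```

Call:
move_arm:
  deltas: [0, 0, 0, 6, 0, -9, -0.4, 0, 0, 0, 6, 0, -9, -0.4, 0, 0, 0, 6, 0, -9, -0.4, 0, 0, 0, 6, 0, -9, -0.4]

```text
time: 33.4
tool_pos: [0.4367, -0.2201, 0.2009]
ee_rot: [-3.138, 0.526, 2.961]
wrist_force: [-0.3, -0.0, 0.0]
width: 0.0659
finger_force: 0.0
```

```bash
python3 - <<'E'
from h import *
st();a=np.radians(-10.4);B=np.array([[np.cos(a),np.sin(a)],[-np.sin(a),np.cos(a)]])
for n in ['scene','top']:
    s=snap(n);P=cloud(s).reshape(-1,3);q=(P[:,:2]-[.5992,-.1898])@B.T*1000;z=P[:,2]
    for c in (57.5,-57.5):
        m=(abs(q[:,1]-c)<30)&(abs(q[:,0]-10)<45)&(z>.033)&(z<.042);print(n,c,cv2.minAreaRect(q[m].astype(np.float32)),np.median(z[m]))
cv2.imwrite('pics/t9.png',s['image'][60:360,200:520,::-1].repeat(2,0).repeat(2,1))
E
```

```text
33.4 [ 0.4367 -0.2201  0.2009] [-179.8   30.1  169.7] j [-0.79 -0.43  1.91  0.31  1.23 -2.22] w 0.0659 F [-0.3 -0.   0. ]
scene 57.5 ((10.984527587890625, 55.82361602783203), (51.456825256347656, 72.08512878417969), 89.16764831542969) 0.03685927847754478
scene -57.5 ((10.994333267211914, -59.78105926513672), (72.73470306396484, 50.46718978881836), 0.6584339737892151) 0.03689915870918503
top 57.5 ((9.990171432495117, 55.864646911621094), (70.06080627441406, 49.49726486206055), 0.1358126997947693) 0.03717645003252845
top -57.5 ((9.18045425415039, -59.54679870605469), (70.34486389160156, 51.01154708862305), 0.8925803303718567) 0.037274398064339964
```

View pics/t9.png

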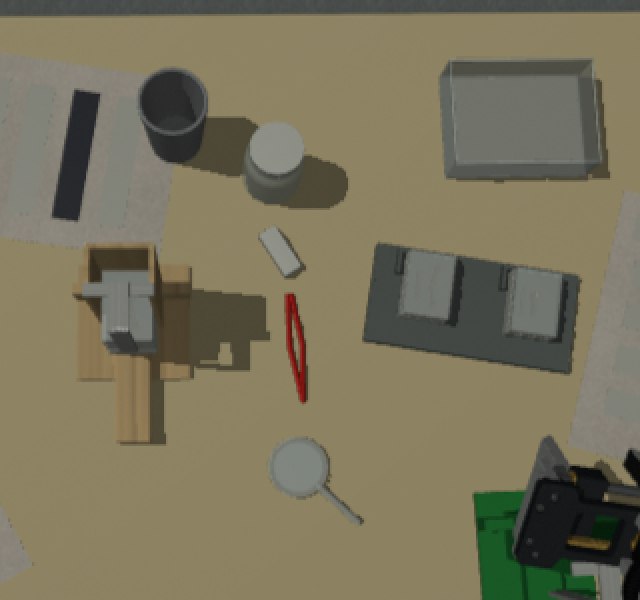

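The last view shows both boxes square in their bays at (428,285) and (535,302), with three boxes left in the dispenser. Nothing else has moved, and the arm is clear of everything.

```bash
python3 -c "
from h import *
print(robot.close_job())"
```

```text
the job is handed in; nothing more can be done
None
```

The job is handed in at 33 s: box 1 is flat in the left bay and box 2 in the right, both pressed home against their back stops, with three boxes still in the dispenser and the other things untouched; the judge returned no verdict.

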